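# Switch off the mains adapter at the lab power strip

## Task

Switch off the outlet that the mains adapter (the big upright block) is plugged into: with the fingertips, gently press down the raised outer end of that outlet's rocker switch until it has gone fully over, then take the hand away. Leave the other outlets switched on and everything plugged in, and do not disturb the things standing about.

Things in the scene. Friction and masses are not known exactly. Their poses are not given: they have to be found in the camera images.
- strip: white power strip, 100 (x) by 296 (y) by 45 mm high, screwed to the optical table by an ear at each end (it stays put). Origin at the centre of its underside, z up. Outlets 1 to 4 lie along its y at +96, +32, -32, -96 mm, all at x = +20 mm; each has its own rocker switch beside it, at the same y, centred at x = -30 mm
- outlet1 (a point): point at the centre of round outlet 1, level with the top face of the strip
- outlet2 (a point): point at the centre of round outlet 2, level with the top face of the strip
- outlet3 (a point): point at the centre of round outlet 3, level with the top face of the strip
- outlet4 (a point): point at the centre of round outlet 4, level with the top face of the strip
- rocker1 (a joint): angle (rad) of the grey rocker switch of outlet 1, a shallow V 28 mm long (strip x) by 21 mm wide (strip y), pivoted at its middle about the strip's y: -0.19 = ON (end next to the outlet is down, outer end stands up), +0.19 = OFF (outer end, away from the outlet, is down). It yields to about 4 N at the outer end (5 mm travel), snaps over past 0 and stays
- rocker2 (a joint): angle (rad) of the grey rocker switch of outlet 2, a shallow V 28 mm long (strip x) by 21 mm wide (strip y), pivoted at its middle about the strip's y: -0.19 = ON (end next to the outlet is down, outer end stands up), +0.19 = OFF (outer end, away from the outlet, is down). It yields to about 4 N at the outer end (5 mm travel), snaps over past 0 and stays
- rocker3 (a joint): angle (rad) of the grey rocker switch of outlet 3, a shallow V 28 mm long (strip x) by 21 mm wide (strip y), pivoted at its middle about the strip's y: -0.19 = ON (end next to the outlet is down, outer end stands up), +0.19 = OFF (outer end, away from the outlet, is down). It yields to about 4 N at the outer end (5 mm travel), snaps over past 0 and stays
- rocker4 (a joint): angle (rad) of the grey rocker switch of outlet 4, a shallow V 28 mm long (strip x) by 21 mm wide (strip y), pivoted at its middle about the strip's y: -0.19 = ON (end next to the outlet is down, outer end stands up), +0.19 = OFF (outer end, away from the outlet, is down). It yields to about 4 N at the outer end (5 mm travel), snaps over past 0 and stays
- off_end1 (a point): point on the face of rocker 1 where a finger presses to switch OFF: on its outer half, 12 mm from the pivot and 2 mm from the outer end; moves with the rocker: about 7.5 mm above the strip's top face while ON, 3 mm above it when fully OFF. Its face there is then level
- off_end2 (a point): point on the face of rocker 2 where a finger presses to switch OFF: on its outer half, 12 mm from the pivot and 2 mm from the outer end; moves with the rocker: about 7.5 mm above the strip's top face while ON, 3 mm above it when fully OFF. Its face there is then level
- off_end3 (a point): point on the face of rocker 3 where a finger presses to switch OFF: on its outer half, 12 mm from the pivot and 2 mm from the outer end; moves with the rocker: about 7.5 mm above the strip's top face while ON, 3 mm above it when fully OFF. Its face there is then level
- off_end4 (a point): point on the face of rocker 4 where a finger presses to switch OFF: on its outer half, 12 mm from the pivot and 2 mm from the outer end; moves with the rocker: about 7.5 mm above the strip's top face while ON, 3 mm above it when fully OFF. Its face there is then level
- adapter: mains adapter: the biggest, tallest plugged-in thing, an upright black block with cooling ribs on its sides and a paper label and a low-voltage jack on top, 58 (x, from -24 to +34) by 46 (y) by 60 mm high. Loose in its outlet by a round plug 37 mm across and 16 mm deep. Origin at the centre of the plug, on the underside of the housing, level with the strip's top face; axes as the strip's
- charger: small black charger cube with two flat sockets on top, 34 x 34 x 36 mm high, plugged in. Loose in its outlet by a round plug 37 mm across and 16 mm deep. Origin at the centre of the plug, on the underside of the housing, level with the strip's top face; axes as the strip's
- timer: plug-in time switch: square black base 54 x 52 x 24 mm with a round dial 48 mm across on top, 36 mm high in all. Loose in its outlet by a round plug 37 mm across and 16 mm deep. Origin at the centre of the plug, on the underside of the housing, level with the strip's top face; axes as the strip's
- cover: flat black round outlet cover, 45 mm across, 5 mm high with a thin rib across, closing the unused outlet. Loose in its outlet by a round plug 37 mm across and 16 mm deep. Origin at the centre of the plug, on the underside of the housing, level with the strip's top face; axes as the strip's
- jar: small glass jar with white lid, 56 mm across, 75 mm high, standing beside the strip; origin at the centre of its underside
- mount: steel post, 20 mm thick on a 48 mm round foot, with a small ring-shaped lens mount on top, 97 mm high in all, standing beside the strip; origin at the centre of its underside
- driver: hex driver, 18 mm thick black handle and thin steel shaft, 170 mm long, lying on the table behind the strip; origin under its middle, shaft along its +x
Things that resemble listed ones, but are neither listed nor needed, are in the scene too. What is shaped like the adapter but purple is not meant.

How it is judged:
By the outcome, as a careful person would: the job done as asked, in the order asked, and still so for the second after the job is handed in, with the robot touching nothing.
It also fails if it takes over 32 s, if anything falls off the work surface, if the arm or the gripper's body presses on something with over 40 N, if the wrist force passes 120 N, or if a joint passes its speed limit or range.

## Robot

A 7-joint arm with a two-finger parallel gripper is mounted at the origin on the work surface. World frame = base frame: x ahead of the robot, y to its left, z up, the work surface at z = 0. Lengths are in m, angles in degrees, forces in N, time in s.
With the tool pointing down it reaches from about 0.425 to 0.875 m from the base axis. Payload 4.7 kg.
Tool frame: the origin (TCP) lies on the centre line of the jaws, within the pads' length; the fingertips stand 19 mm ahead of it and the grasp point (between the pads) is the TCP; z points along the fingers, y is the line along which they close (so a half turn about z gives the same grasp; the last joint's range is limited). The gripper opens to 87 mm and grips with 3 to 60 N. Pads are 19 mm wide; open, the fingers measure 117 mm over their backs; the gripper's body (75 mm by 190 mm) begins 51 mm behind the grasp point.
Start: joints at [70.995, 18.392, -4.016, 83.108, 1.295, 78.541, -3.26], TCP at [0.22, -0.612, 0.242] pointing down, gripper open.
Joint ranges: [-163.93, 163.93], [-17.29, 119.83], [-79.2, 71.16], [3.27, 140.29], [-89.18, 269.18], [5.43, 117.66], [-154.24, 154.24]. Speed limits (degrees/s): [147.25, 147.25, 180, 180, 180, 180, 180].

## Interface

Orientations are given as [roll, pitch, yaw] about the fixed x, y, z axes, in that order (R = Rz(yaw) Ry(pitch) Rx(roll)).
In Python, from cell import env, imaging gives the robot as it stands.
- The arm moves only by the shell command python3 -m crank 'ROWS' [OPENING] [FORCE]. ROWS is JSON, a list of rows, each an object of numbers: "x", "y", "z": the shift along the tool's x, y, z in m; "turn": the turn about the tool's z in rad. In form: [{"x": .., "y": .., "z": .., "turn": ..}, ...]. A call has 1 to 12 rows; each row is the pose to reach, as a shift and turn from the pose commanded when the call began, along the tool's axes at that moment; what a row does not reach only later rows make up. A row lasts 1/8 s, in which the tool goes at most 62.5 mm and 10.7 degrees, less where a joint would pass 70% of its speed; a pose out of reach is approached as far as the arm can. A call with a gripper value outside its range is refused whole. OPENING is the finger opening in m, from 0 to 0.087, set as the call begins (- or left out, the last holds). The fingers move at their own pace and stop on an object; FORCE is the grip in N (left out, the last holds). Time passes only in rows, so rows that repeat a pose let the fingers close. It gives the time, the measured TCP pose, the force, the opening and the grip force at its end, in the units of the state.
- env.get_obs(): the state, without advancing time (a new reading comes with each control period).
- imaging.read_camera(name): name is "side" or "top" or "wrist"; returns the picture (384x512x3 uint8, red, green, blue); there is no depth.
- imaging.get_calibration(name): a dict with "camera_matrix" (3x3 intrinsics, pixels), "position" and "attitude" of the camera in the world. Camera axes: x right, y up, looking along -z (the intrinsics and any distortion apply to the point x, -y, -z); pixel columns grow to the right and rows downward; lengths in m; the calibration is good to about 2 mm. A picture is of the moment at which its call begins: read the wrist's pose just before it. get_calibration takes no time and is no camera call; for the wrist camera it gives the pose at the moment of the call.
- env.sign_off(): hands the job in; it is judged then, once.
The state is a dict: "time_s": time; "qpos": joint angles; "joint_velocities": joint speeds; "effort": joint torques, N m; "tool_pos": TCP position; "tool_rot": TCP orientation; "force": force on the tool from outside, world axes, zero at the start; "wrist_torque": the same for the moment, N m; "grip_width": finger opening in m; "grasp_force": force on a finger pad.
Only numpy, scipy, OpenCV 4.12 (cv2) and the standard library are available. Lean on these libraries where they do the work, as an engineer would, in place of code of your own. Each camera call takes 0.05 s, during which the arm holds its last target. There are 200 camera calls.

## Working session

There is one attempt and no reset: what is moved stays moved. The work goes in short steps, Python scripts to look and compute and a shell command to move; the robot and the scene stay as the last step left them, time stands still between calls to the robot, and variables do not carry over. Pictures are saved under pics/ and viewed, at most 10 in all, crops included, and the job is handed in when it is done.

```bash
mkdir -p pics; python3 - <<'E'
from cell import env, imaging
import cv2, numpy as np
for n in ("top","side"):
    im=imaging.read_camera(n); np.save(f"pics/{n}.npy",im)
    cv2.imwrite(f"pics/{n}0.png",im[:,:,::-1])
    c=imaging.get_calibration(n); print(n,c)
o=env.get_obs(); print(o["time_s"],o["tool_pos"],o["tool_rot"],o["force"])
E
```

```text
top {'camera_matrix': array([[365.86351384,   0.        , 259.04193765],
       [  0.        , 365.86351384, 188.01000972],
       [  0.        ,   0.        ,   1.        ]]), 'position': array([0.50071747, 0.02171239, 0.90847442]), 'attitude': array([  5.65838143,   0.35125381, -88.29761206])}
side {'camera_matrix': array([[438.79669781,   0.        , 248.62539786],
       [  0.        , 438.79669781, 194.82098784],
       [  0.        ,   0.        ,   1.        ]]), 'position': array([ 0.31926263, -0.67172048,  0.57292384]), 'attitude': array([ 56.98335945,   1.17508521, -22.14821024])}
0.1 [ 0.22013181 -0.61109853  0.24057032] [-1.79901339e+02  4.03457929e-03  1.98150497e+01] [-0.16363489 -0.28597759 -0.25698671]
```

View pics/top0.png

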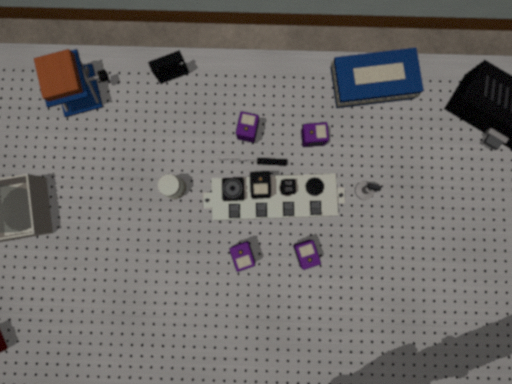

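View pics/side0.png

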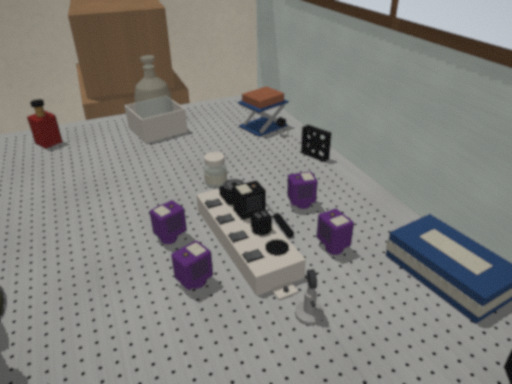

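Top view: the strip lies at cols 211–338, rows 175–218. Candidates for the adapter are the timer (233,188), the black block with a label (260,184), the charger cube (288,187) and the purple look-alikes (248,126), (315,133), (242,256), (307,253). I choose the black labelled block at (260,184), outlet 2; its rocker is at (262,210). Next I check this in a crop and measure.

```bash
cat > h.py <<'E'
import numpy as np, cv2
from scipy.spatial.transform import Rotation as R
def ray(c,uv,z):
    K=c["camera_matrix"]; d=np.linalg.solve(K,[uv[0],uv[1],1.]); d=d*[1,-1,-1]
    d=R.from_euler("xyz",c["attitude"],degrees=True).as_matrix()@d; p=c["position"]
    return p+d*(z-p[2])/d[2]
def proj(c,P):
    q=R.from_euler("xyz",c["attitude"],degrees=True).as_matrix().T@(np.array(P)-c["position"])
    u=c["camera_matrix"]@(q*[1,-1,-1]); return u[:2]/u[2]
E
python3 - <<'E'
from h import *
from cell import env, imaging
im=np.load("pics/top.npy"); c=imaging.get_calibration("top")
g=im.max(2).astype(int)
x0,y0=195,165
crop=im[y0:230,x0:355]
cv2.imwrite("pics/crop.png",cv2.resize(crop[:,:,::-1],None,fx=5,fy=5,interpolation=cv2.INTER_CUBIC))
# rockers: dark blobs in the switch row
m=((g<130)&(np.arange(384)[:,None]>200)&(np.arange(384)[:,None]<220)&(np.arange(512)>222)&(np.arange(512)<330)).astype(np.uint8)
n,l,s,ce=cv2.connectedComponentsWithStats(m)
rs=[]
for k in range(1,n):
    if s[k,4]>30:
        p=ray(c,ce[k],.049); rs.append(p); print(ce[k],s[k],p.round(4))
rs=np.array(rs)
rs=rs[np.argsort(-rs[:,1])]
print(np.diff(rs,axis=0).round(4), "pitch should be .064")
d=rs[0]-rs[-1]; print("strip yaw",np.degrees(np.arctan2(-d[0],d[1])))
sd=np.load("pics/side.npy"); cs=imaging.get_calibration("side")
for p in rs: print("side px",proj(cs,p).round(1))
o=env.get_obs(); print(proj(c,[*o["tool_pos"]]))
E
```

```text
[288.065 208.455] [282 201  13  16 200] [ 0.5395 -0.04    0.049 ]
[315.31891892 207.85945946] [309 201  13  15 185] [ 0.5428 -0.1038  0.049 ]
[234.         210.61691542] [228 203  13  17 201] [0.5307 0.0867 0.049 ]
[261.1182266  209.49753695] [255 202  13  17 203] [0.5352 0.0231 0.049 ]
[[ 0.0045 -0.0636  0.    ]
 [ 0.0043 -0.0631  0.    ]
 [ 0.0033 -0.0638  0.    ]] pitch should be .064
strip yaw 3.6287218654114772
side px [211.7 201.6]
side px [223.5 217. ]
side px [236.5 234.1]
side px [250.6 253.6]
[623.14132247 398.53637086]
```

View pics/crop.png

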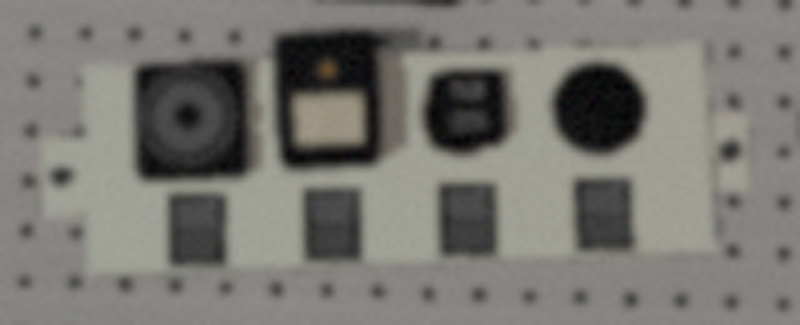

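The crop confirms it: a black ribbed block with a label and a jack at full-image (260,184), in outlet 2. Rocker 2 is just below it at (261,209). The pitches measure 63–64 mm as expected, and strip yaw is 3.6°. The press point is about (0.522, 0.0225), with the face at z≈0.0525. I'll go above it with fingers closed.

```bash
python3 -m crank '[{"x":0.02,"y":-0.02,"z":0,"turn":0.02},{"x":0.06,"y":-0.06,"z":0,"turn":0.05},{"x":0.1,"y":-0.1,"z":0,"turn":0.08},{"x":0.14,"y":-0.14,"z":0,"turn":0.11},{"x":0.18,"y":-0.18,"z":0,"turn":0.14},{"x":0.22,"y":-0.22,"z":0,"turn":0.17},{"x":0.26,"y":-0.26,"z":0,"turn":0.2},{"x":0.3,"y":-0.3,"z":0,"turn":0.22},{"x":0.34,"y":-0.34,"z":0,"turn":0.24},{"x":0.38,"y":-0.38,"z":0,"turn":0.26},{"x":0.42,"y":-0.42,"z":0,"turn":0.28},{"x":0.45,"y":-0.45,"z":0,"turn":0.282}]' 0 20
```

```text
time_s: 1.6
tool_pos: [0.4915, -0.033, 0.2415]
tool_rot: [-180.0, -0.0, 3.8]
force: [-0.0, -0.4, -0.3]
grip_width: 0.0002
grasp_force: 0.0
```

```bash
python3 - <<'E'
from h import *
from cell import env, imaging
o=env.get_obs(); c=imaging.get_calibration("wrist"); im=imaging.read_camera("wrist")
np.save("pics/w.npy",im); cv2.imwrite("pics/w1.png",im[:,:,::-1])
print(c["position"],c["attitude"],o["tool_pos"],o["tool_rot"])
for z,p in ((.0525,(.522,.0225)),(.049,(.535,.0234)),(.049,(.5392,-.0404))): print(p,proj(c,[*p,z]))
E
```

```text
[ 0.56576606 -0.02921352  0.38353741] [-1.60042147e+01 -5.41572922e-02 -8.62754583e+01] [ 0.49152827 -0.03301918  0.2414505 ] [-1.79997865e+02 -5.70376127e-03  3.76324544e+00]
(0.522, 0.0225) [194.18678222 136.4040015 ]
(0.535, 0.0234) [194.08732429 122.23069114]
(0.5392, -0.0404) [261.07731395 122.17571157]
```

View pics/w1.png

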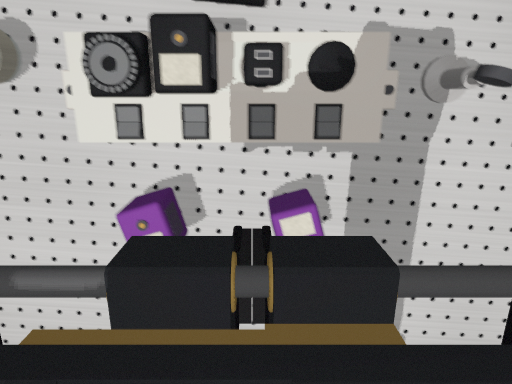

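Wrist view: rocker 2 is at (196,121), about 1–2 mm from the predicted (194,122). The adapter is at (183,55). I move above the press point with a small correction, and lower.

```bash
python3 -m crank '[{"x":0.012,"y":-0.018,"z":0,"turn":0},{"x":0.0345,"y":-0.0525,"z":0,"turn":0},{"x":0.0345,"y":-0.0525,"z":0.03,"turn":0},{"x":0.0345,"y":-0.0525,"z":0.06,"turn":0},{"x":0.0345,"y":-0.0525,"z":0.09,"turn":0},{"x":0.0345,"y":-0.0525,"z":0.12,"turn":0},{"x":0.0345,"y":-0.0525,"z":0.15,"turn":0},{"x":0.0345,"y":-0.0525,"z":0.155,"turn":0},{"x":0.0345,"y":-0.0525,"z":0.155,"turn":0}]'
python3 - <<'E'
from h import *
from cell import env, imaging
a=imaging.read_camera("side"); w=imaging.read_camera("wrist")
a=cv2.resize(a[150:290,150:330],None,fx=3,fy=3); w=cv2.resize(w,None,fx=.78,fy=.78)
h=max(a.shape[0],300); 
cv2.imwrite("pics/s2.png",a[:,:,::-1])
print(env.get_obs()["tool_pos"])
E
```

```text
time_s: 2.78
tool_pos: [0.5223, 0.0189, 0.0868]
tool_rot: [-180.0, 0.0, 3.7]
force: [0.5, 0.0, -0.1]
grip_width: 0.0002
grasp_force: 0.0
[0.5231778  0.0189228  0.08779602]
```

View pics/s2.png

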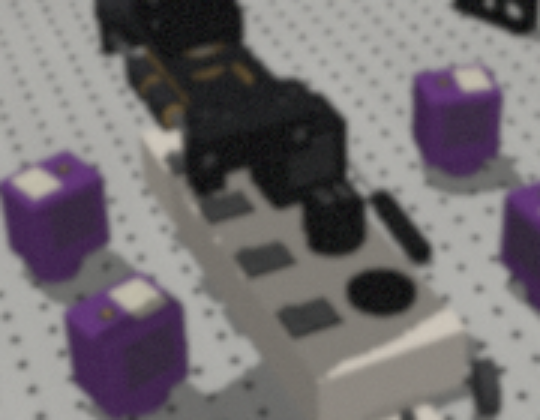

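Side crop: the closed fingertips are at about (205,180), right over rocker 2 (225,205), clear of the adapter. I shift 2.5 mm in y and descend slowly, watching the force.

```bash
python3 -m crank '[{"x":0,"y":-0.0025,"z":0.003,"turn":0},{"x":0,"y":-0.0025,"z":0.007,"turn":0},{"x":0,"y":-0.0025,"z":0.011,"turn":0},{"x":0,"y":-0.0025,"z":0.014,"turn":0},{"x":0,"y":-0.0025,"z":0.015,"turn":0},{"x":0,"y":-0.0025,"z":0.016,"turn":0},{"x":0,"y":-0.0025,"z":0.017,"turn":0},{"x":0,"y":-0.0025,"z":0.017,"turn":0}]'
```

```text
time_s: 3.88
tool_pos: [0.5222, 0.0214, 0.0694]
tool_rot: [-180.0, -0.0, 3.7]
force: [0.9, 0.1, -1.1]
grip_width: 0.0005
grasp_force: 0.0
```

```bash
python3 -m crank '[{"x":0,"y":0,"z":0.0005,"turn":0},{"x":0,"y":0,"z":0.001,"turn":0},{"x":0,"y":0,"z":0.0015,"turn":0},{"x":0,"y":0,"z":0.0015,"turn":0}]'; python3 -m crank '[{"x":0,"y":0,"z":0.0005,"turn":0},{"x":0,"y":0,"z":0.001,"turn":0},{"x":0,"y":0,"z":0.001,"turn":0}]'; python3 -c "
from cell import env;print(env.get_obs()['force'])"
```

```text
time_s: 4.38
tool_pos: [0.522, 0.0214, 0.068]
tool_rot: [180.0, 0.0, 3.7]
force: [-0.4, -0.2, 0.8]
grip_width: 0.0001
grasp_force: 0.0
time_s: 4.75
tool_pos: [0.5221, 0.0214, 0.0675]
tool_rot: [180.0, -0.0, 3.7]
force: [-1.3, -0.7, 4.8]
grip_width: 0.0003
grasp_force: 2.4
[-1.33947938 -0.66604866  4.75206782]
```

```bash
for i in 1; do python3 -m crank '[{"x":0,"y":0,"z":0.0005,"turn":0},{"x":0,"y":0,"z":0.001,"turn":0},{"x":0,"y":0,"z":0.001,"turn":0}]'; done | grep -E "pos|force:"; python3 -m crank '[{"x":0,"y":0,"z":0.0005,"turn":0},{"x":0,"y":0,"z":0.001,"turn":0},{"x":0,"y":0,"z":0.001,"turn":0}]' | grep -E "pos|force:"
```

```text
tool_pos: [0.5222, 0.0215, 0.0673]
force: [-5.4, -1.5, 12.3]
grasp_force: 6.0
tool_pos: [0.5222, 0.0214, 0.0672]
force: [-7.0, -0.5, 18.6]
grasp_force: 9.4
```

It has hit a stiff stop with the tip at 0.048 m, the fully OFF height. I retreat and check.

```bash
python3 -m crank '[{"x":0,"y":0,"z":-0.003,"turn":0},{"x":0,"y":0,"z":-0.01,"turn":0},{"x":0,"y":0,"z":-0.03,"turn":0},{"x":0,"y":0,"z":-0.06,"turn":0},{"x":0,"y":0,"z":-0.1,"turn":0},{"x":0,"y":0,"z":-0.14,"turn":0},{"x":0,"y":0,"z":-0.17,"turn":0},{"x":-0.01,"y":0.02,"z":-0.17,"turn":0},{"x":-0.03,"y":0.05,"z":-0.17,"turn":0},{"x":-0.04,"y":0.06,"z":-0.17,"turn":0},{"x":-0.04,"y":0.06,"z":-0.17,"turn":0}]'
python3 - <<'E'
from h import *
from cell import env, imaging
w=imaging.read_camera("wrist"); s=imaging.read_camera("side")
a=cv2.resize(w[0:160,50:400],(800,366)); b0=np.load("pics/side.npy")
b=np.hstack([cv2.resize(x[175:275,185:305],None,fx=10/3,fy=2.3) for x in (b0,s)])
cv2.imwrite("pics/f.png",np.vstack([a,b])[:,:,::-1])
E
```

```text
time_s: 6.88
tool_pos: [0.4857, -0.0413, 0.235]
tool_rot: [180.0, -0.0, 3.6]
force: [-0.4, 0.0, 0.8]
grip_width: 0.0002
grasp_force: 0.0
```

View pics/f.png

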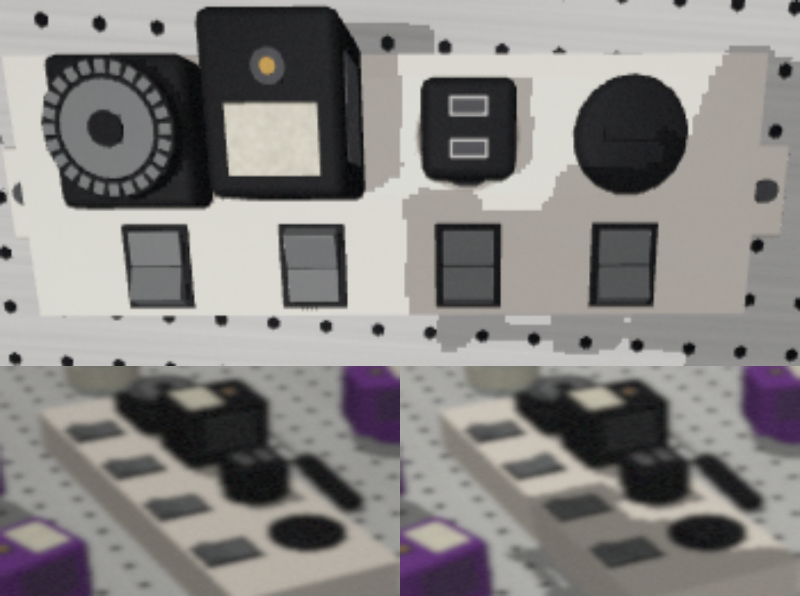

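Wrist crop (top): rocker 2 at (313,266) now has a tilt different from rockers 1, 3 and 4, with shading and edges reversed. Everything is still plugged in. I'll do a quick numeric confirmation of the tilt against its neighbours.

```bash
python3 - <<'E'
from h import *
from cell import env, imaging
c=imaging.get_calibration("wrist"); now=imaging.read_camera("wrist"); old=np.load("pics/w.npy")
ctr=np.array([.5355,.0225]); ex=np.array([.998,.0633]); ey=np.array([-.0633,.998])
for k in range(4):
    p=ctr+ey*.064*(1-k)
    f=lambda s:proj(c,[*(p+ex*s),.049]).round().astype(int)
    r=[]
    for s in (.007,-.007):
        u,v=f(s); r.append(now[v-2:v+3,u-4:u+5].mean())
    print(k+1,"inner/outer now",np.round(r,1))
for k,(u,v) in enumerate(((129,121),(196,121),(262,121),(328,121))):
    print(k+1,"before",old[v-9:v-4,u-4:u+5].mean().round(1),old[v+5:v+10,u-4:u+5].mean().round(1))
E
```

```text
1 inner/outer now [126.8 117.1]
2 inner/outer now [115.5 129. ]
3 inner/outer now [86.6 86.3]
4 inner/outer now [85.4 85.3]
1 before 129.7 119.4
2 before 130.9 120.8
3 before 88.1 88.2
4 before 86.7 87.2
```

Rocker 2's shading has reversed (131/121 → 116/129), while the others are unchanged. It is OFF, so I hand in.

```bash
python3 -c "
from cell import env;print(env.sign_off())"
```

```text
the job is handed in; nothing more can be done
None
```

I switched off outlet 2, the one the mains adapter is plugged into, and handed the job in at about 7 s; the last pictures show the other three rockers still on, everything still plugged in and the hand clear.

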